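# Put four mixed-up things back on their own coasters

### The job

The four things on the wooden coasters have been mixed up: put the honey jar on the large round coaster, the salt shaker on the square one, the tall spice jar on the triangular one and the garlic on the small round one, each upright and in the middle of its coaster. Every coaster is taken at the start, so park things on the empty stone board (or another free spot) while you swap them. Do not knock anything over, and leave the mug where it stands.

Things in the scene. Friction and masses are not known exactly. Their poses are not given: they have to be found in the camera images.
- honey_jar: squat glass jar of honey with a red screw lid, 58x62 mm across (lid 56 mm), 86 mm tall, about 0.36 kg, loose. Origin at the centre of its underside, z up.
- salt_shaker: glass salt shaker with a grey domed metal top, round, 44 mm across up to 70 mm height, then 34 mm, 90 mm tall, about 0.1 kg, loose; its foot is slightly uneven, so it may lean by 3 degrees. Origin at the centre of its underside, z up.
- spice_jar: slim round glass spice jar with a near-black lid, 41 mm across, 105 mm tall, about 0.11 kg, loose. Origin at the centre of its underside, z up.
- garlic: whitish-pink garlic bulb, 56 mm across and 56 mm tall with the pointed stem up, about 0.034 kg, loose. Origin at the centre of its underside, z up.
- large_round_coaster: flat plain pale-wood coaster, 8 mm thick, fixed on a low wooden riser whose top is 100 mm above the counter, one thing stands on it at the start; round, 116 mm across; the honey jar's place. Origin at the centre of its underside, 100 mm above the counter, z up.
- square_coaster: flat plain pale-wood coaster, 8 mm thick, fixed on a low wooden riser whose top is 100 mm above the counter, one thing stands on it at the start; square, 88x88 mm; the salt shaker's place. Origin at the centre of its underside, 100 mm above the counter, z up.
- triangular_coaster: flat plain pale-wood coaster, 8 mm thick, fixed on a low wooden riser whose top is 100 mm above the counter, one thing stands on it at the start; equilateral triangle with round corners, about 115 mm along a side and 64 mm from the centre to the corner tips; one corner points along its x axis; the spice jar's place. Origin at the centre of its underside, 100 mm above the counter, z up.
- small_round_coaster: flat plain pale-wood coaster, 8 mm thick, fixed on a low wooden riser whose top is 100 mm above the counter, one thing stands on it at the start; round, 78 mm across; the garlic's place. Origin at the centre of its underside, 100 mm above the counter, z up.
- spare_board: empty oblong marble board, 105 mm (x) by 85 mm (y), 8 mm thick, fixed on the riser among the coasters; free to park one thing on. Origin at the centre of its underside, 100 mm above the counter, z up. Coasters and board form one row along y, centres at least 125 mm apart, on a riser 180 mm deep; tall bags stand behind it from x = 0.53 on: keep the gripper's body clear of them.
- mug: two-tone mug, dark above and cream below, with a dark handle, 86 mm across, 121 mm with the handle, 99 mm tall, at the right of the counter behind the right end of the riser, loose; a bystander to be left alone. Origin at the centre of its underside extent (handle included), z up.
There are look-alikes about, which are no part of the job. Leave any orange, purple or yellow look-alike of the salt_shaker alone.

How it is judged:
At the end, for the whole second after the job is handed in: Honey jar on the large round coaster, salt shaker on the square, spice jar on the triangular, garlic on the small round: each within 15 mm of the coaster's centre, underside on it (4 to 14 mm above its origin), upright within 0.15 rad (garlic 0.35), at rest (under 20 mm/s) (horizontal distance between honey_jar and large_round_coaster below 0.015 m and z of honey_jar in the frame of large_round_coaster between 0.004 and 0.014 m and angle between each of honey_jar, salt_shaker, spice_jar's own z axis and vertical below 0.15 rad and linear speed of each of honey_jar, salt_shaker, spice_jar, garlic below 0.02 m/s and horizontal distance between salt_shaker and square_coaster below 0.015 m and z of salt_shaker in the frame of square_coaster between 0.004 and 0.014 m and horizontal distance between spice_jar and triangular_coaster below 0.015 m and z of spice_jar in the frame of triangular_coaster between 0.004 and 0.014 m and horizontal distance between garlic and small_round_coaster below 0.015 m and z of garlic in the frame of small_round_coaster between 0.004 and 0.014 m and angle between garlic's own z axis and vertical below 0.35 rad); the robot touches nothing.
It fails at once if the honey jar is tipped over (angle between honey_jar's own z axis and vertical above 0.8 rad).
It fails at once if the salt shaker is tipped over (angle between salt_shaker's own z axis and vertical above 0.8 rad).
It fails at once if the spice jar is tipped over (angle between spice_jar's own z axis and vertical above 0.8 rad).
It fails at once if the garlic is tipped over (angle between garlic's own z axis and vertical above 0.8 rad).
It fails at once if the mug is pushed more than 30 mm or tipped (distance of mug from where it was at the start of the episode above 0.03 m or angle between mug's own z axis and vertical above 0.3 rad).
It also fails if it takes over 128 s, if anything falls off the work surface, if the arm or the gripper's body presses on something with over 40 N, if the wrist force passes 120 N, or if a joint passes its speed limit or range.

### The arm

A 7-joint arm with a two-finger parallel gripper is mounted at the origin on a cart in front of the work surface, level with it; the furniture and walls round the work are solid. World frame = base frame: x ahead of the robot, y to its left, z up, the work surface at z = 0. Lengths are in m, angles in rad, forces in N, time in s.
With the tool pointing down it reaches from about 0.4 to 0.875 m from the base axis. Payload 19.3 kg.
Tool frame: the origin (TCP) lies at the very end of the fingers, on their centre line; the grasp point (between the pads) lies 19 mm behind it; z points along the fingers, y is the line along which they close (so a half turn about z gives the same grasp; the last joint's range is limited). The gripper opens to 85 mm and grips with 20 to 120 N. Pads are 22 mm wide; open, the fingers measure 114 mm over their backs; the gripper's body (76 mm by 85 mm) begins 54 mm behind the grasp point. The pads swing forward as they close: fully open they stand 13 mm farther back than shut.
Start: joints at [-1.329, 0.521, -0.036, 1.599, 0.021, 1.021, -0.113], TCP at [0.192, 0.595, 0.194] pointing down, gripper open.
Joint ranges: [-2.91, 2.91], [-0.3, 2.13], [-1.5, 1.42], [0.17, 2.43], [-1.26, 4.41], [0.16, 1.93], [-2.52, 2.52]. Speed limits (rad/s): [1.89, 1.89, 2.39, 2.39, 3.01, 3.01, 3.01].

### API

Orientations are given as [roll, pitch, yaw] about the fixed x, y, z axes, in that order (R = Rz(yaw) Ry(pitch) Rx(roll)).
In Python, from workcell import bot gives the robot as it stands.
- The arm moves only by the tool carry_out, never from a script. Its argument "rows" is a list that holds one entry, the list of rows, each a list of 4 numbers: the shift along the tool's x, y, z in m, then the turn about the tool's z in degrees. In form: [[[x, y, z, twist], ...]]. A call has 1 to 12 rows; each row is the pose to reach, as a shift and turn from the pose commanded when the call began, along the tool's axes at that moment; what a row does not reach only later rows make up. A row lasts 1/12 s, in which the tool goes at most 41.7 mm and 7.16 degrees, less where a joint would pass 70% of its speed; a pose out of reach is approached as far as the arm can. A call with a gripper value outside its range is refused whole. "grip" is the finger opening in m, from 0 to 0.0854, set as the call begins (left out, the last holds). The fingers move at their own pace and stop on an object; "grip_force" is the grip in N (left out, the last holds). Time passes only in rows, so rows that repeat a pose let the fingers close. It gives the time, the measured TCP pose, the force, the opening and the grip force at its end, in the units of the state.
- bot.observe(): the state, without advancing time (a new reading comes with each control period).
- bot.grab_frame(name): name is "scene" or "top" or "wrist"; returns a dict with "pixels" (384x512x3 uint8, red, green, blue), "K" (3x3 intrinsics, pixels), "k1" (the pictures are not rectified: a ray, as slopes to the right and down, at radius r is drawn at 1 + k1 r^2 times it, then the intrinsics apply), "pose" (4x4, takes a point from camera to world coordinates). Camera axes: x right, y down, z forward; pixel columns grow to the right and rows downward; lengths in m; the calibration is good to about 2 mm. A picture is of the moment at which its call begins. There is no depth.
- bot.job_done(): hands the job in; it is judged then, once.
Trained networks look in a picture, given as the dict that the camera call returned (one of the last four; its "shot" number tells which), for a name from the list of things; names that differ only in an ending like _2 or _b are one class to them, and where a whole thing is asked for, a point or a joint stands for the part that bears it (a point fixed in the world has none). Each returns a list of dicts, best first, with "conf" (0 to 1); they miss things now and then, are a little off and sometimes report something else, mostly with a low value. They report only what shows in the picture. A call takes as long as a camera call. They do not tell look-alikes from the thing itself.
- bot.look_for(picture, label): "position" ([column, row] in pixels, amid what is visible of it).
- bot.regions_of(picture, label): "region" (384x512 bool, what is visible of it) and "position" ([column, row] in pixels, amid what is visible of it).
- bot.spot_point(picture, label): "position" ([column, row] in pixels: a listed point, or the origin of a listed thing).
The state is a dict: "clock": time; "qpos": joint angles; "qd": joint speeds; "joint_efforts": joint torques, N m; "position": TCP position; "tool_rot": TCP orientation; "force": force on the tool from outside, world axes, zero at the start; "moment": the same for the moment, N m; "grip_width": finger opening in m; "finger_force": force on a finger pad.
Only numpy, scipy, OpenCV 4.12 (cv2) and the standard library are available. Lean on these libraries where they do the work, as an engineer would, in place of code of your own. Each camera call takes 0.05 s, during which the arm holds its last target. There are 200 camera calls.

## Working session

There is one attempt and no reset: what is moved stays moved. The work goes in short steps, Python scripts to look and compute and a tool call to move; the robot and the scene stay as the last step left them, time stands still between calls to the robot, and variables do not carry over. Pictures are saved under pics/ and viewed, at most 14 in all, crops included, and the job is handed in when it is done.

Besides the shell and the picture viewer there is one more tool, called after "Call:" as name(argument=value, ...) on one line, values as JSON. carry_out: Moves the arm, as the interface text tells. Its arguments: {"type":"object","properties":{"rows":{"type":"array","items":{"type":"array","items":{"type":"array","items":{"type":"number"}}}},"grip":{"type":"number"},"grip_force":{"type":"number"}},"required":["rows"]}

```bash
mkdir -p pics && cat > h.py <<'E'
import numpy as np, cv2
from workcell import bot
names=['honey_jar','salt_shaker','spice_jar','garlic','large_round_coaster','square_coaster','triangular_coaster','small_round_coaster','spare_board','mug']
def save(f,n): cv2.imwrite('pics/'+n+'.png',f['pixels'][:,:,::-1])
def ray(f,p):
    K=np.array(f['K']);P=np.array(f['pose'])
    d=np.linalg.inv(K)@[p[0],p[1],1]; u=d[:2]/d[2]; s=u.copy()
    for _ in range(30): s=u/(1+f['k1']*(s@s))
    v=P[:3,:3]@[s[0],s[1],1]; return P[:3,3],v/np.linalg.norm(v)
def atz(f,p,z):
    o,v=ray(f,p); return o+v*(z-o[2])/v[2]
def tri(rs):
    A=np.zeros((3,3));b=np.zeros(3)
    for o,v in rs:
        M=np.eye(3)-np.outer(v,v);A+=M;b+=M@o
    x=np.linalg.solve(A,b); return x,[np.linalg.norm((np.eye(3)-np.outer(v,v))@(x-o)) for o,v in rs]
def proj(f,X):
    P=np.array(f['pose']);c=P[:3,:3].T@(np.array(X)-P[:3,3]);s=c[:2]/c[2];s=s*(1+f['k1']*(s@s))
    return (np.array(f['K'])@[s[0],s[1],1])[:2]
E
python3 - <<'E'
from h import *
np.set_printoptions(precision=3,suppress=True)
fs={n:bot.grab_frame(n) for n in('scene','top','wrist')}
for n,f in fs.items(): save(f,n+'0'); print(n,np.array(f['pose']).tolist(),f['k1'])
for l in names:
  for n in('scene','top'):
    print(l,n,[(np.round(d['position'],1).tolist(),round(d['conf'],2)) for d in bot.spot_point(fs[n],l)[:4]])
s=bot.observe();print(s['clock'],s['position'],s['tool_rot'])
E
```

```text
scene [[-0.6669900131716716, -0.5661735715991999, 0.48432613924075857, -0.23139841782708126], [-0.745060320475857, 0.5095198687297426, -0.43043538681437316, 0.8918544002219112], [-0.0030726505929575725, -0.6479482928384265, -0.76167812665594, 1.2911762910508235], [0.0, 0.0, 0.0, 1.0]] -0.12617074413644808
top [[0.016032817814510728, -0.9983758511288867, 0.05466816839439124, 0.4354707413336995], [-0.9997705228973092, -0.015230327220205996, 0.015064484007309274, 0.2068689166674422], [-0.01420740294943901, -0.05489714942905747, -0.9983909317927503, 1.7193121662674729], [0.0, 0.0, 0.0, 1.0]] -0.11119771842867825
wrist [[0.3070503094547793, 0.9126632354486826, 0.2697516007812815, 0.12294654115205544], [0.95169113244305, -0.293854393343711, -0.08907066824640725, 0.6164301562042163], [-0.0020238312642638775, 0.2840693826742671, -0.9588015904941292, 0.3724979270707976], [0.0, 0.0, 0.0, 1.0]] -0.018866698347938464
honey_jar scene []
honey_jar top [([380.0, 215.1], 0.85)]
salt_shaker scene [([160.8, 298.2], 0.76), ([147.2, 319.2], 0.49), ([150.2, 280.4], 0.49)]
salt_shaker top [([248.5, 215.4], 0.68), ([149.3, 203.4], 0.65), ([148.8, 182.9], 0.54), ([126.3, 216.7], 0.42)]
spice_jar scene []
spice_jar top [([412.2, 213.7], 0.59)]
garlic scene []
garlic top [([330.7, 214.1], 0.49)]
large_round_coaster scene []
large_round_coaster top [([413.7, 213.4], 0.8)]
square_coaster scene []
square_coaster top [([330.2, 211.7], 0.95)]
triangular_coaster scene []
triangular_coaster top [([248.3, 215.7], 0.85)]
small_round_coaster scene []
small_round_coaster top [([379.0, 215.3], 0.62)]
spare_board scene [([290.1, 197.9], 0.58)]
spare_board top [([288.4, 218.3], 0.87)]
mug scene []
mug top [([417.6, 173.7], 0.53)]
1.15 [0.192 0.595 0.194] [-3.142  0.     2.83 ]
```

View pics/top0.png

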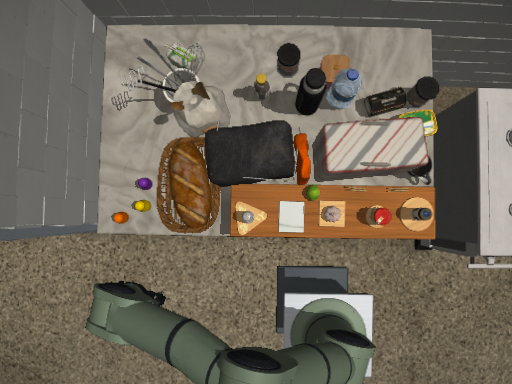

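View pics/scene0.png

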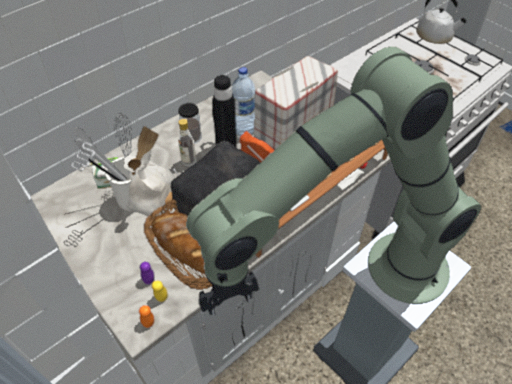

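Top view: the salt shaker is on the triangle (248,216), the board is empty (291,217), the garlic is on the square (332,213), the honey jar is on the small round (380,216) and the spice jar is on the large round (418,213). The orange (120,217), yellow (142,206) and purple (145,183) shakers are the look-alikes; the grey-topped one at (248,216) fits the description. The mug is near (421,172), and there's a lime on the riser at (313,192). The scene camera is blocked by the arm.

```bash
python3 - <<'E'
from h import *
np.set_printoptions(precision=3,suppress=True)
f=bot.grab_frame('top')
for l,z in zip(names,[.194,.198,.213,.16,.108,.108,.108,.108,.108,.05]):
    for d in bot.regions_of(f,l)[:2]:
        m=d['region'];ys,xs=np.nonzero(m);(c,w,a)=cv2.minAreaRect(np.c_[xs,ys].astype(np.float32))
        print(l,round(d['conf'],2),np.round(c,1),np.round(w,1),round(a),'center at z',z,atz(f,c,z)[:2],'base',atz(f,c,.108)[:2])
    for d in bot.spot_point(f,l)[:1]: print('   spot@.108',d['position'],atz(f,d['position'],.108)[:2])
c=f['pixels'][150:250,220:450,::-1];cv2.imwrite('pics/crop1.png',cv2.resize(c,None,fx=3.4,fy=3.4,interpolation=cv2.INTER_CUBIC))
print(bot.observe()['qpos'])
E
```

```text
honey_jar 0.76 [379.5 215.5] [17. 23.] 90 center at z 0.194 [ 0.432 -0.136] base [ 0.432 -0.156]
   spot@.108 [378.6, 218.6] [ 0.421 -0.153]
salt_shaker 0.66 [143.  205.5] [11. 16.] 90 center at z 0.198 [0.452 0.622] base [0.453 0.647]
salt_shaker 0.49 [121.  217.5] [11. 14.] 90 center at z 0.198 [0.412 0.694] base [0.41  0.723]
   spot@.108 [127.0, 216.4] [0.415 0.702]
spice_jar 0.49 [421. 214.] [12. 20.] 90 center at z 0.213 [ 0.438 -0.265] base [ 0.439 -0.298]
   spot@.108 [417.4, 213.7] [ 0.439 -0.286]
garlic 0.63 [332.5 213.5] [13. 15.] 90 center at z 0.16 [0.436 0.01 ] base [0.436 0.004]
   spot@.108 [330.1, 210.1] [0.448 0.012]
large_round_coaster 0.86 [415.2 213.2] [34.1 30.6] 86 center at z 0.108 [ 0.441 -0.278] base [ 0.441 -0.278]
   spot@.108 [415.5, 216.2] [ 0.431 -0.279]
square_coaster 0.63 [332.  213.5] [25. 26.] 90 center at z 0.108 [0.436 0.005] base [0.436 0.005]
   spot@.108 [331.2, 215.7] [0.429 0.008]
triangular_coaster 0.83 [245.5 214.9] [29.5 32.8] 51 center at z 0.108 [0.427 0.297] base [0.427 0.297]
   spot@.108 [249.5, 218.8] [0.414 0.283]
small_round_coaster 0.48 [372.6 221.9] [19.8  7.1] 38 center at z 0.108 [ 0.41  -0.132] base [ 0.41  -0.132]
   spot@.108 [377.9, 216.8] [ 0.427 -0.15 ]
spare_board 0.76 [291. 216.] [30. 26.] 90 center at z 0.108 [0.426 0.143] base [0.426 0.143]
   spot@.108 [292.2, 216.3] [0.425 0.139]
mug 0.87 [423.1 174.3] [21.7 27.3] 62 center at z 0.05 [ 0.579 -0.324] base [ 0.574 -0.305]
mug 0.5 [420.5 214.5] [11. 19.] 90 center at z 0.05 [ 0.437 -0.314] base [ 0.437 -0.296]
   spot@.108 [414.1, 171.2] [ 0.584 -0.274]
[-1.329  0.521 -0.036  1.599  0.021  1.021 -0.113]
```

View pics/crop1.png

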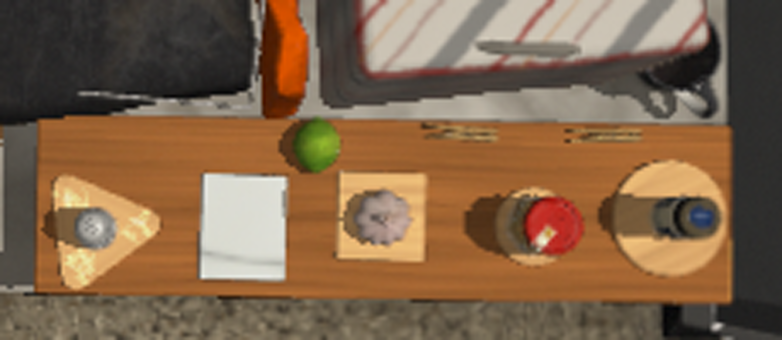

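Confirmed: the grey-topped shaker is on the triangle (248,216). I'll raise the wrist and move over it.

Call:
carry_out(rows=[[[0,0,-0.04,0],[0,0,-0.08,-3],[0,0,-0.12,-6],[-0.03,-0.02,-0.14,-9],[-0.06,-0.043,-0.14,-12],[-0.092,-0.066,-0.14,-15],[-0.125,-0.09,-0.14,-17.85],[-0.158,-0.114,-0.14,-17.85],[-0.19,-0.137,-0.14,-17.85],[-0.222,-0.16,-0.14,-17.85],[-0.254,-0.183,-0.14,-17.85],[-0.284,-0.205,-0.14,-17.85]]], grip=0.085)

```text
clock: 3.2
position: [0.4002, 0.3106, 0.3343]
tool_rot: [3.141, 0.0, 3.141]
force: [0.2, -0.0, 0.5]
grip_width: 0.085
finger_force: 0.0
```

```bash
cat >> h.py <<'E'
np.set_printoptions(precision=3,suppress=True)
def st():
    s=bot.observe();print('t',round(s['clock'],2),'pos',s['position'],'rot',s['tool_rot'],'F',np.round(s['force'],1),'grip',round(s['grip_width'],4),s['finger_force']);return s
def meas(labels,n,z={}):
    f=bot.grab_frame('wrist');save(f,n)
    for l in labels:
        for d in bot.regions_of(f,l)[:2]:
            m=d['region'].astype(np.uint8);ys,xs=np.nonzero(m);c=[xs.mean(),ys.mean()]
            (e,r)=cv2.minEnclosingCircle(np.c_[xs,ys].astype(np.float32))
            print(l,'reg',round(d['conf'],2),np.round(c),'box',xs.min(),xs.max(),ys.min(),ys.max(),'@.108',atz(f,c,.108)[:2],'circ',np.round(e),atz(f,e,.108)[:2])
        for d in bot.spot_point(f,l)[:2]: print(l,'spot',round(d['conf'],2),np.round(d['position'],1),atz(f,d['position'],.108)[:2])
    return f
E
python3 - <<'E'
from h import *
st();f=meas(['salt_shaker','triangular_coaster','spare_board'],'w1')
E
```

```text
t 3.2 pos [0.4   0.311 0.334] rot [3.141 0.    3.141] F [ 0.2 -0.   0.5] grip 0.085 0.0
salt_shaker reg 0.97 [437. 225.] box 421 455 208 239 @.108 [0.506 0.616] circ [440. 222.] [0.502 0.619]
salt_shaker reg 0.76 [490. 161.] box 467 511 149 174 @.108 [0.399 0.679] circ [489. 164.] [0.403 0.679]
salt_shaker spot 0.88 [431.  179.5] [0.429 0.59 ]
salt_shaker spot 0.69 [422.1 217.4] [0.493 0.588]
triangular_coaster reg 0.98 [241. 170.] box 201 267 136 206 @.108 [0.413 0.289] circ [240. 173.] [0.418 0.288]
triangular_coaster spot 0.88 [239.2 171.4] [0.415 0.287]
spare_board reg 0.75 [ 54. 188.] box 34 75 171 206 @.108 [ 0.442 -0.011] circ [ 54. 187.] [ 0.441 -0.01 ]
spare_board reg 0.68 [148. 175.] box 118 177 143 208 @.108 [0.422 0.144] circ [147. 176.] [0.423 0.142]
spare_board spot 0.59 [145.9 177.7] [0.425 0.14 ]
```

View pics/w1.png

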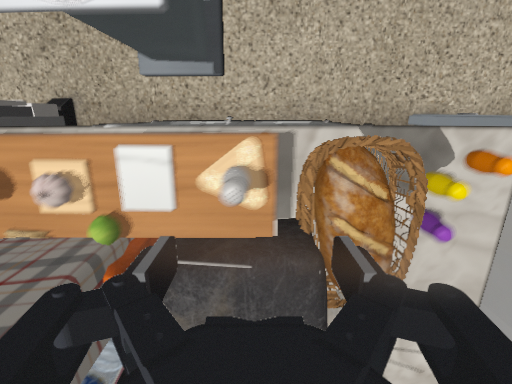

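The wrist view shows the grey shaker at (235,185) on the triangle (centre about 239,174), the board at (147,178), and the garlic on the square at (52,188). The decoys are at (430–500, 160–230). I'll move above the shaker for a second view.

Call:
carry_out(rows=[[[-0.02,-0.026,0.03,0],[-0.02,-0.026,0.03,0],[-0.02,-0.026,0.03,0],[-0.02,-0.026,0.03,0]]])

```text
clock: 3.88
position: [0.4186, 0.2876, 0.3041]
tool_rot: [3.141, -0.0, -3.141]
force: [0.4, -0.6, -0.6]
grip_width: 0.0852
finger_force: 0.0
```

```bash
python3 - <<'E'
from h import *
st();f=meas(['salt_shaker','triangular_coaster','spare_board'],'w2')
for d in bot.regions_of(f,'triangular_coaster')[:1]:
    ys,xs=np.nonzero(d['region']);a,t=cv2.minEnclosingTriangle(np.c_[xs,ys].astype(np.float32).reshape(-1,1,2))
    W=np.array([atz(f,p,.108)[:2] for p in t[:,0]]);print(t[:,0],W,W.mean(0),[np.linalg.norm(W[i]-W[i-1]) for i in range(3)])
X=[.42,.285,.108];im=f['pixels'].copy()
for h,w in((.108,0),(.198,0)):
    p=proj(f,[.42,.285,h]).astype(int);cv2.circle(im,tuple(int(v) for v in p),1,(255,0,0),-1);print(h,p)
c=im[120:270,160:320,::-1];cv2.imwrite('pics/w2c.png',cv2.resize(c,None,fx=4,fy=4,interpolation=cv2.INTER_CUBIC))
E
```

```text
t 3.88 pos [0.419 0.288 0.304] rot [ 3.141 -0.    -3.141] F [ 0.4 -0.6 -0.6] grip 0.0852 0.0
salt_shaker reg 0.94 [465. 224.] box 446 485 206 238 @.108 [0.509 0.613] circ [467. 222.] [0.506 0.616]
salt_shaker reg 0.68 [477. 180.] box 453 504 164 195 @.108 [0.439 0.615] circ [478. 176.] [0.433 0.616]
salt_shaker spot 0.88 [252.1 160.2] [0.411 0.284]
salt_shaker spot 0.78 [505.2 150.5] [0.396 0.647]
triangular_coaster reg 0.8 [255. 161.] box 213 283 124 201 @.108 [0.412 0.289] circ [255. 164.] [0.417 0.289]
triangular_coaster spot 0.56 [253.5 164.1] [0.417 0.286]
spare_board reg 0.6 [155. 168.] box 123 186 132 204 @.108 [0.422 0.144] circ [154. 168.] [0.421 0.143]
spare_board spot 0.93 [154.  169.6] [0.425 0.142]
[[285.358 205.585]
 [276.179 113.792]
 [200.971 174.899]] [[0.479 0.334]
 [0.347 0.317]
 [0.432 0.21 ]] [0.42  0.287] [np.float64(0.13245899740567674), np.float64(0.13320072614088713), np.float64(0.1366792081699283)]
0.108 [252 166]
0.198 [252 182]
```

View pics/w2c.png

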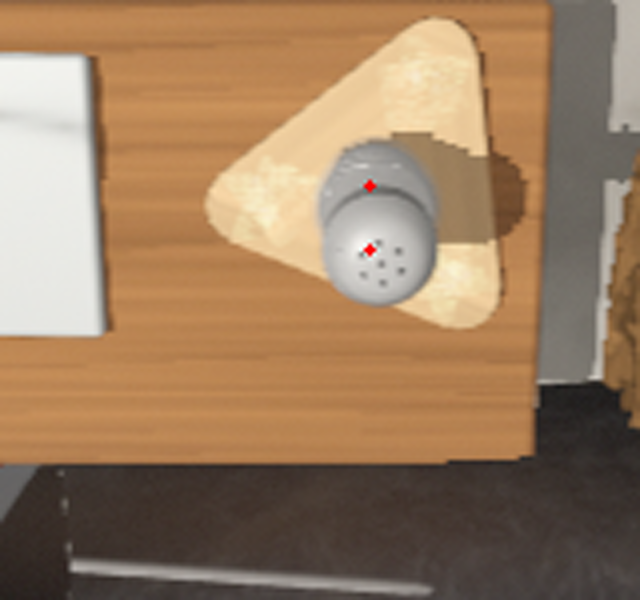

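Triangle centre is about (0.420,0.287). The dome top at px (255,182) puts the shaker at about (0.421,0.289), and the board is at (0.423,0.143). The coaster height agrees across views. I'll descend onto the shaker.

Call:
carry_out(rows=[[[-0.001,0.002,0.035,0],[-0.001,0.002,0.07,0],[-0.001,0.002,0.1,0],[-0.001,0.002,0.125,0],[-0.001,0.002,0.145,0],[-0.001,0.002,0.16,0],[-0.001,0.002,0.169,0],[-0.001,0.002,0.169,0]]])

```text
clock: 4.95
position: [0.4195, 0.2882, 0.1336]
tool_rot: [-3.14, -0.002, 3.142]
force: [-0.1, -0.7, 0.6]
grip_width: 0.085
finger_force: 0.0
```

Call:
carry_out(rows=[[[0,0,0,0],[0,0,0,0],[0,0,0,0],[0,0,0,0],[0,0,0,0],[0,0,0,0],[0,0,0,0],[0,0,0,0],[0,0,0,0]]], grip=0.025, grip_force=30)

```text
clock: 5.7
position: [0.4207, 0.2889, 0.1358]
tool_rot: [3.141, 0.001, 3.141]
force: [-1.4, -0.1, 8.7]
grip_width: 0.0323
finger_force: 29.2
```

The width is 32 mm, not 44. I'll check before lifting.

```bash
python3 - <<'E'
from h import *
st();f=bot.grab_frame('wrist');save(f,'w3');st()
E
```

```text
t 5.7 pos [0.421 0.289 0.136] rot [3.141 0.001 3.141] F [-1.4 -0.1  8.7] grip 0.0323 29.175544835161418
t 5.75 pos [0.421 0.289 0.136] rot [3.141 0.001 3.141] F [ 0.  -1.2  7.7] grip 0.0323 29.175702205393463
```

View pics/w3.png

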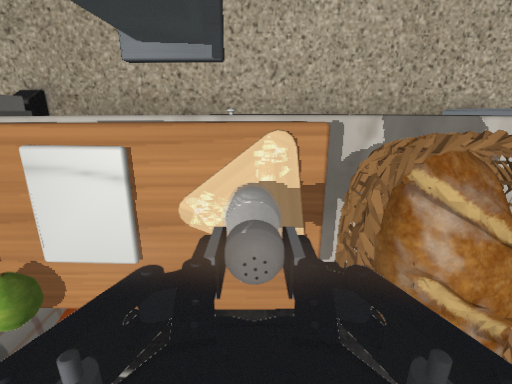

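```bash
python3 - <<'E'
from h import *
f=bot.grab_frame('wrist')
print(f['K'])
for z in (.108,.136,.155,.16,.17,.178,.198): print(z,[proj(f,[.421,.289+d,z]).round() for d in(-.022,-.017,0,.017,.022)])
c=f['pixels'][160:320,170:340,::-1];cv2.imwrite('pics/w3c.png',cv2.resize(c,None,fx=3.7,fy=3.7,interpolation=cv2.INTER_CUBIC))
E
```

```text
[[265.385   0.    254.001]
 [  0.    265.385 191.41 ]
 [  0.      0.      1.   ]]
0.108 [array([228., 205.]), array([234., 205.]), array([255., 205.]), array([276., 205.]), array([282., 205.])]
0.136 [array([225., 217.]), array([232., 217.]), array([255., 217.]), array([279., 217.]), array([285., 217.])]
0.155 [array([222., 228.]), array([229., 228.]), array([255., 228.]), array([281., 228.]), array([289., 228.])]
0.16 [array([221., 232.]), array([229., 232.]), array([255., 232.]), array([282., 232.]), array([290., 232.])]
0.17 [array([219., 239.]), array([227., 239.]), array([255., 239.]), array([284., 239.]), array([292., 239.])]
0.178 [array([217., 245.]), array([226., 245.]), array([255., 245.]), array([285., 245.]), array([294., 245.])]
0.198 [array([212., 264.]), array([222., 264.]), array([255., 264.]), array([289., 264.]), array([299., 264.])]
```

View pics/w3c.png

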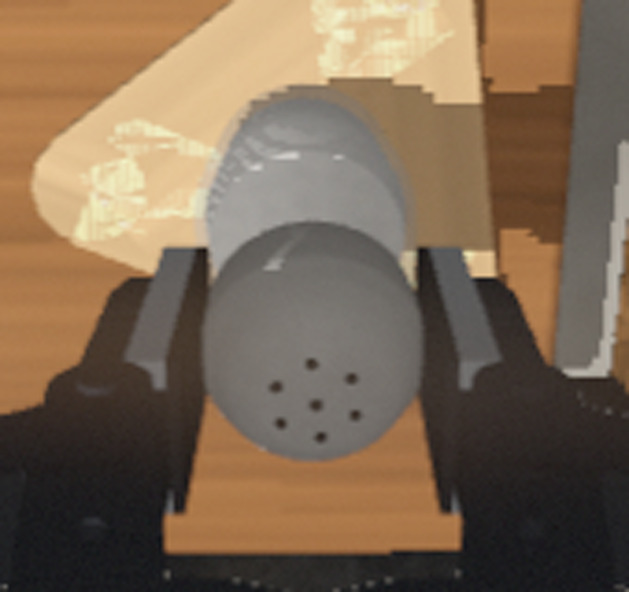

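The fingers hold the glass body squarely, so I'll lift and carry it to the board.

Call:
carry_out(rows=[[[0,0,-0.015,0],[0,0,-0.035,0],[0,0,-0.055,0],[0,-0.015,-0.06,0],[-0.001,-0.04,-0.06,0],[-0.002,-0.065,-0.06,0],[-0.002,-0.09,-0.06,0],[-0.002,-0.115,-0.06,0],[-0.002,-0.135,-0.06,0],[-0.002,-0.146,-0.06,0],[-0.002,-0.146,-0.06,0],[-0.002,-0.146,-0.06,0]]])

```text
clock: 6.8
position: [0.4222, 0.1428, 0.1951]
tool_rot: [3.141, 0.0, 3.141]
force: [-1.2, 0.8, -1.2]
grip_width: 0.0323
finger_force: 30.4
```

Call:
carry_out(rows=[[[0,0,0.015,0],[0,0,0.03,0],[0,0,0.042,0],[0,0,0.05,0],[0,0,0.054,0],[0,0,0.057,0],[0,0,0.059,0],[0,0,0.059,0]]])

```text
clock: 7.47
position: [0.4223, 0.1429, 0.1361]
tool_rot: [3.141, 0.0, 3.142]
force: [0.3, -0.3, -0.5]
grip_width: 0.0321
finger_force: 30.4
```

Call:
carry_out(rows=[[[0,0,0.001,0],[0,0,0.002,0],[0,0,0.002,0],[0,0,0.002,0]]])

```text
clock: 7.8
position: [0.4236, 0.143, 0.1356]
tool_rot: [3.14, 0.003, 3.141]
force: [-2.1, -2.6, 27.1]
grip_width: 0.0325
finger_force: 32.8
```

Call:
carry_out(rows=[[[0,0,0,0],[0,0,0,0],[0,0,0,0],[0,0,0,0],[0,0,0,0],[0,0,-0.015,0],[0,0,-0.04,0],[0,0,-0.08,0],[0,0,-0.12,0],[0,0,-0.15,0],[0,0,-0.175,0],[0,0,-0.175,0]]], grip=0.085)

```text
clock: 8.8
position: [0.4237, 0.1433, 0.3134]
tool_rot: [3.138, 0.006, 3.141]
force: [0.8, 0.5, -0.1]
grip_width: 0.0852
finger_force: 0.0
```

Parked. Next, over to the right end to view the honey and spice jars.

Call:
carry_out(rows=[[[0,-0.02,-0.01,0],[0.002,-0.055,-0.02,0],[0.005,-0.09,-0.02,0],[0.007,-0.125,-0.02,0],[0.01,-0.16,-0.02,0],[0.012,-0.195,-0.02,0],[0.014,-0.23,-0.02,0],[0.016,-0.265,-0.02,0],[0.018,-0.3,-0.02,0],[0.02,-0.335,-0.02,0],[0.02,-0.36,-0.02,0],[0.02,-0.36,-0.02,0]]])

```text
clock: 9.8
position: [0.401, -0.2218, 0.3288]
tool_rot: [-3.14, -0.0, 3.136]
force: [-0.2, -1.1, -0.4]
grip_width: 0.0849
finger_force: 0.0
```

```bash
python3 - <<'E'
from h import *
st();f=meas(['honey_jar','spice_jar','garlic','salt_shaker','large_round_coaster','small_round_coaster','square_coaster','mug'],'w4')
cv2.imwrite('pics/w4b.png',cv2.resize(f['pixels'][:,:,::-1],None,fx=1.5,fy=1.5,interpolation=cv2.INTER_CUBIC))
E
```

```text
t 9.8 pos [ 0.401 -0.222  0.329] rot [-3.14  -0.     3.136] F [-0.2 -1.1 -0.4] grip 0.0849 0.0
honey_jar reg 0.83 [309. 191.] box 283 336 164 218 @.108 [ 0.447 -0.137] circ [310. 190.] [ 0.445 -0.136]
spice_jar reg 0.65 [210. 202.] box 189 230 176 226 @.108 [ 0.463 -0.293] circ [211. 201.] [ 0.462 -0.292]
spice_jar reg 0.19 [217. 180.] box 179 252 151 220 @.108 [ 0.427 -0.28 ] circ [216. 186.] [ 0.437 -0.283]
spice_jar spot 0.46 [212.5 187.2] [ 0.44  -0.288]
garlic reg 0.72 [409. 188.] box 389 429 170 206 @.108 [0.442 0.02 ] circ [409. 188.] [0.442 0.02 ]
garlic spot 0.76 [398.6 185.2] [0.438 0.003]
garlic spot 0.4 [215.6 245. ] [ 0.54  -0.288]
salt_shaker reg 0.61 [495. 179.] box 475 511 163 198 @.108 [0.428 0.156] circ [496. 182.] [0.433 0.158]
salt_shaker spot 0.71 [483.4 174. ] [0.42  0.135]
salt_shaker spot 0.52 [399.  184.4] [0.437 0.004]
large_round_coaster reg 0.93 [218. 179.] box 179 253 151 220 @.108 [ 0.427 -0.28 ] circ [216. 185.] [ 0.436 -0.283]
large_round_coaster spot 0.93 [211.1 185.5] [ 0.437 -0.29 ]
small_round_coaster reg 0.71 [297. 170.] box 277 326 156 200 @.108 [ 0.413 -0.158] circ [302. 180.] [ 0.429 -0.149]
small_round_coaster spot 0.8 [300.  176.3] [ 0.423 -0.152]
square_coaster reg 0.91 [393. 180.] box 369 430 157 210 @.108 [ 0.429 -0.007] circ [400. 183.] [0.434 0.004]
square_coaster reg 0.19 [495. 179.] box 475 511 162 197 @.108 [0.428 0.156] circ [496. 182.] [0.433 0.158]
square_coaster spot 0.74 [397.7 185.6] [0.439 0.002]
mug reg 0.63 [213. 268.] box 189 236 238 298 @.108 [ 0.584 -0.294] circ [209. 267.] [ 0.581 -0.302]
mug spot 0.56 [213.5 244.9] [ 0.54  -0.292]
```

View pics/w4b.png

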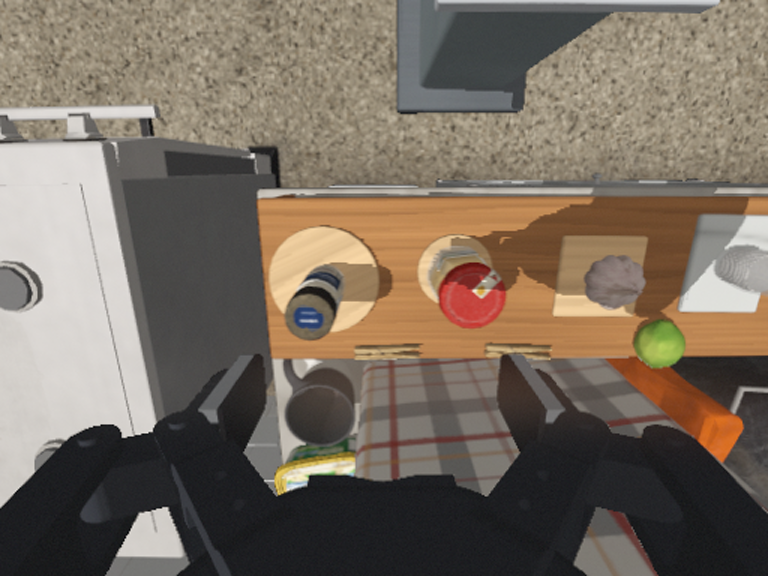

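The wrist view shows the spice lid at (206,211), the honey lid at (315,196), the garlic at (409,188) on the square (centre 401,184), the large round centre at (216,186), the small round centre at (303,181), and the mug at (213,268).

```bash
python3 - <<'E'
from h import *
f=bot.grab_frame('wrist');t=bot.grab_frame('top')
for n,p,z,q in(('spice',(206,211.5),.213,(423,213.6)),('honey lid',(314.7,196),.194,(382.5,216.5)),('garlic',(409,188),.138,(332.5,213.5)),('large',(215.7,186.4),.108,(418,214.5)),('small',(303,181),.108,(376.8,216.5)),('square',(400.8,184),.108,(332,213.5))):
    x,r=tri([ray(f,p),ray(t,q)]);print(n,atz(f,p,z),atz(t,q,z),'tri',x,r)
E
```

```text
spice [ 0.442 -0.275  0.213] [ 0.44  -0.272  0.213] tri [ 0.44  -0.273  0.215] [np.float64(0.0019066408908950526), np.float64(0.0019066408908950353)]
honey lid [ 0.429 -0.143  0.194] [ 0.429 -0.146  0.194] tri [ 0.428 -0.144  0.198] [np.float64(0.000997610619197821), np.float64(0.000997610619197878)]
garlic [0.434 0.008 0.138] [0.436 0.008 0.138] tri [0.435 0.008 0.137] [np.float64(0.0010527027540038565), np.float64(0.0010527027540038981)]
large [ 0.44  -0.278  0.108] [ 0.437 -0.288  0.108] tri [ 0.435 -0.277  0.132] [np.float64(0.0032624811420254225), np.float64(0.0032624811420255157)]
small [ 0.431 -0.142  0.108] [ 0.428 -0.146  0.108] tri [ 0.428 -0.144  0.119] [np.float64(8.168255425954886e-05), np.float64(8.168255425955882e-05)]
square [0.436 0.012 0.108] [0.436 0.005 0.108] tri [0.435 0.007 0.116] [np.float64(0.0012538737705758073), np.float64(0.0012538737705758615)]
```

Call:
carry_out(rows=[[[-0.008,-0.02,0,0],[-0.016,-0.04,0,0],[-0.02,-0.055,0,0],[-0.02,-0.06,0,0],[-0.02,-0.06,0,0],[-0.02,-0.06,0,0],[-0.02,-0.06,0,0]]])

```text
clock: 11.33
position: [0.4219, -0.2765, 0.329]
tool_rot: [3.141, 0.0, -3.141]
force: [0.1, -0.6, 0.4]
grip_width: 0.0851
finger_force: 0.0
```

```bash
cat >> h.py <<'E'
def circ(f,l,z,i=0):
    """hull of region -> world points at z -> robust circle/box"""
    for d in bot.regions_of(f,l)[:2]:
        m=d['region'].astype(np.uint8);c=max(cv2.findContours(m,0,cv2.CHAIN_APPROX_NONE)[0],key=len)[:,0].astype(float)
        W=np.array([atz(f,p,z)[:2] for p in c]);k=np.ones(len(W),bool)
        for _ in range(8):
            A=np.c_[2*W[k],np.ones(k.sum())];s=np.linalg.lstsq(A,(W[k]**2).sum(1),rcond=None)[0];r=np.sqrt(s[2]+s[0]**2+s[1]**2)
            e=abs(np.hypot(*(W-s[:2]).T)-r);k=e<max(.002,np.percentile(e,65))
        print(l,round(d['conf'],2),'circ',s[:2],'r',r,'inl',k.mean(),'pxbox',c.min(0),c.max(0))
E
python3 - <<'E'
from h import *
st();f=meas([],'w5')
circ(f,'large_round_coaster',.108);circ(f,'small_round_coaster',.108);circ(f,'spice_jar',.213);circ(f,'honey_jar',.194)
print(proj(f,[.437,-.284,.108]),proj(f,[.437,-.28,.213]))
cv2.imwrite('pics/w5c.png',cv2.resize(f['pixels'][110:260,190:390,::-1],None,fx=4,fy=4,interpolation=cv2.INTER_CUBIC))
E
```

```text
t 11.33 pos [ 0.422 -0.277  0.329] rot [ 3.141  0.    -3.141] F [ 0.1 -0.6  0.4] grip 0.0851 0.0
large_round_coaster 0.93 circ [ 0.44  -0.285] r 0.05587818274246339 inl 0.6531365313653137 pxbox [213. 136.] [286. 205.]
large_round_coaster 0.32 circ [ 0.464 -0.278] r 0.031994793958133316 inl 0.65 pxbox [235. 162.] [267. 210.]
small_round_coaster 0.78 circ [ 0.428 -0.151] r 0.03733085482293716 inl 0.6474358974358975 pxbox [312. 141.] [359. 191.]
spice_jar 0.72 circ [ 0.432 -0.279] r 0.025618123854256478 inl 0.6470588235294118 pxbox [234. 162.] [267. 210.]
spice_jar 0.52 circ [ 0.417 -0.056] r 0.02239663562137777 inl 0.8727272727272727 pxbox [426. 157.] [468. 193.]
honey_jar 0.98 circ [ 0.428 -0.162] r 0.03852683249985547 inl 0.6477987421383647 pxbox [320. 151.] [381. 203.]
[249.646 172.097] [251.631 191.474]
```

View pics/w5c.png

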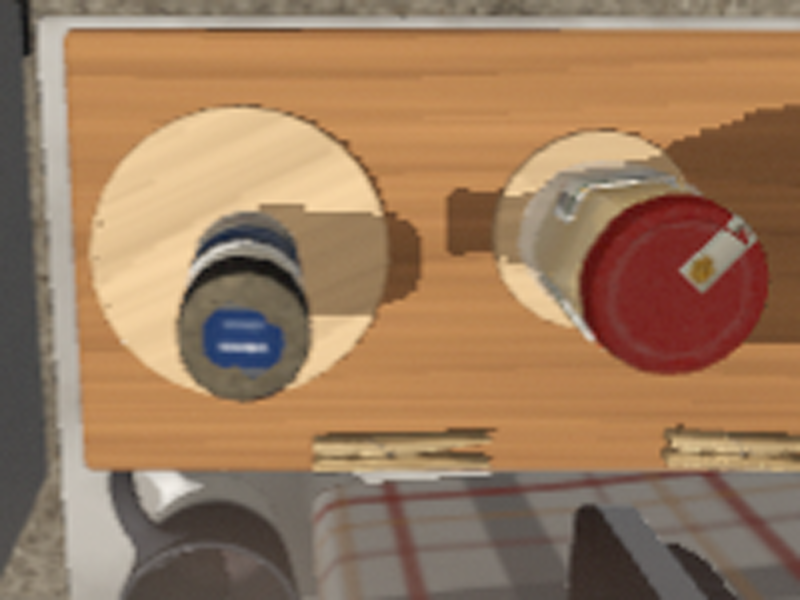

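Spice lid top is at px (251,194), giving (0.440,-0.281). Descending to the spice jar.

Call:
carry_out(rows=[[[-0.018,-0.0045,0.03,0],[-0.018,-0.0045,0.065,0],[-0.018,-0.0045,0.1,0],[-0.018,-0.0045,0.13,0],[-0.018,-0.0045,0.15,0],[-0.018,-0.0045,0.165,0],[-0.018,-0.0045,0.174,0],[-0.018,-0.0045,0.179,0],[-0.018,-0.0045,0.179,0]]])

```text
clock: 12.33
position: [0.4399, -0.2817, 0.1497]
tool_rot: [3.141, -0.001, 3.141]
force: [0.3, -0.2, -0.1]
grip_width: 0.0848
finger_force: 0.0
```

Call:
carry_out(rows=[[[0,0,0,0],[0,0,0,0],[0,0,0,0],[0,0,0,0],[0,0,0,0],[0,0,0,0],[0,0,0,0],[0,0,0,0]]], grip=0.025)

```text
clock: 13.0
position: [0.4405, -0.282, 0.1508]
tool_rot: [-3.141, 0.001, 3.141]
force: [-1.3, 1.4, 7.5]
grip_width: 0.0399
finger_force: 29.4
```

```bash
python3 - <<'E'
from h import *
st()
from h import bot
f=bot.grab_frame('wrist');print(f['k1'])
E
```

```text
t 13.0 pos [ 0.44  -0.282  0.151] rot [-3.141  0.001  3.141] F [-1.3  1.4  7.5] grip 0.0399 29.373553320765495
-0.018866698347938464
```

Call:
carry_out(rows=[[[0,0,-0.01,0],[0,0,-0.03,0],[0,0,-0.055,0],[0,0,-0.08,0],[0,0,-0.105,0],[0,0.012,-0.12,0],[0.001,0.037,-0.12,0],[0.002,0.068,-0.12,0],[0.003,0.1,-0.12,0],[0.004,0.132,-0.12,0],[0.005,0.164,-0.12,0],[0.006,0.196,-0.12,0]]])

```text
clock: 14.05
position: [0.4336, -0.0847, 0.2708]
tool_rot: [-3.142, 0.001, 3.141]
force: [1.4, 0.2, -1.3]
grip_width: 0.0396
finger_force: 31.0
```

Call:
carry_out(rows=[[[0.001,0.032,0,0],[0.003,0.064,0,0],[0.004,0.096,0,0],[0.005,0.128,0,0],[0.006,0.16,0,0],[0.007,0.192,0,0],[0.008,0.224,0,0],[0.01,0.256,0,0],[0.012,0.288,0,0],[0.013,0.318,0,0],[0.014,0.343,0,0],[0.014,0.36,0,0]]])

```text
clock: 15.05
position: [0.4196, 0.2765, 0.2707]
tool_rot: [3.141, 0.0, -3.14]
force: [0.1, -0.0, -1.7]
grip_width: 0.0398
finger_force: 31.0
```

Call:
carry_out(rows=[[[0,0.008,0,0],[0,0.012,0,0],[0,0.012,0,0],[0,0.012,0,0]]])

```text
clock: 15.38
position: [0.4204, 0.2849, 0.2702]
tool_rot: [-3.141, 0.0, 3.14]
force: [0.0, 0.2, -0.8]
grip_width: 0.0395
finger_force: 31.0
```

```bash
python3 - <<'E'
from h import *
st();f=meas([],'w6')
for d in bot.regions_of(f,'triangular_coaster')[:1]:
    ys,xs=np.nonzero(d['region']);a,t=cv2.minEnclosingTriangle(np.c_[xs,ys].astype(np.float32).reshape(-1,1,2))
    W=np.array([atz(f,p,.108)[:2] for p in t[:,0]]);print(d['conf'],W.mean(0),[np.linalg.norm(W[i]-W[i-1]) for i in range(3)])
E
```

```text
t 15.38 pos [0.42  0.285 0.27 ] rot [-3.141  0.     3.14 ] F [ 0.   0.2 -0.8] grip 0.0395 30.984024927020073
0.87 [0.418 0.287] [np.float64(0.13572700841584384), np.float64(0.13210143543204156), np.float64(0.13973869414719509)]
```

Call:
carry_out(rows=[[[0,0.002,0.025,0],[0,0.002,0.055,0],[0,0.002,0.08,0],[0,0.002,0.098,0],[0,0.002,0.108,0],[0,0.002,0.113,0],[0,0.002,0.116,0],[0,0.002,0.118,0],[0,0.002,0.119,0],[0,0.002,0.119,0],[0,0.002,0.119,0]]])

```text
clock: 16.4
position: [0.4204, 0.2883, 0.1516]
tool_rot: [3.141, 0.001, 3.141]
force: [-0.6, -0.1, -1.7]
grip_width: 0.0397
finger_force: 31.0
```

Call:
carry_out(rows=[[[0,0,0.0005,0],[0,0,0.001,0],[0,0,0.001,0],[0,0,0.001,0]]])

```text
clock: 16.73
position: [0.4206, 0.2884, 0.1507]
tool_rot: [3.141, 0.001, 3.141]
force: [-1.0, 0.3, 8.3]
grip_width: 0.0396
finger_force: 31.7
```

Seated. Release, rise, then go to the honey jar.

Call:
carry_out(rows=[[[0,0,0,0],[0,0,0,0],[0,0,0,0],[0,0,0,0],[0,0,0,0],[0,0,-0.015,0],[0,0,-0.04,0],[0,0,-0.08,0],[0,0,-0.12,0],[0,0,-0.15,0],[0,-0.02,-0.17,0],[0,-0.05,-0.17,0]]], grip=0.085)

```text
clock: 17.73
position: [0.421, 0.2402, 0.3236]
tool_rot: [3.138, 0.004, -3.139]
force: [1.0, 0.9, -0.7]
grip_width: 0.0849
finger_force: 0.0
```

Call:
carry_out(rows=[[[0,-0.035,0,0],[0,-0.07,0,0],[0,-0.105,0,0],[0,-0.14,0,0],[0,-0.175,0,0],[0,-0.21,0,0],[0,-0.245,0,0],[0,-0.28,0,0],[0,-0.315,0,0],[0,-0.345,0,0],[0,-0.375,0,0],[0,-0.388,0,0]]])

```text
clock: 18.73
position: [0.4194, -0.1535, 0.3202]
tool_rot: [-3.141, 0.001, 3.138]
force: [-0.7, 0.3, -0.0]
grip_width: 0.0852
finger_force: 0.0
```

Call:
carry_out(rows=[[[0,0,0,0],[0,0,0,0],[0,0,0,0],[0,0,0,0]]])

```text
clock: 19.07
position: [0.4201, -0.149, 0.32]
tool_rot: [3.141, -0.0, -3.141]
force: [1.1, 0.5, 0.1]
grip_width: 0.0851
finger_force: 0.0
```

```bash
python3 - <<'E'
from h import *
st();f=meas([],'w7')
circ(f,'large_round_coaster',.108);circ(f,'small_round_coaster',.108);circ(f,'honey_jar',.194)
im=f['pixels'];hsv=cv2.cvtColor(im,cv2.COLOR_RGB2HSV)
m=(((hsv[...,0]<8)|(hsv[...,0]>172))&(hsv[...,1]>150)&(hsv[...,2]>60)).astype(np.uint8)
n,L,s,c=cv2.connectedComponentsWithStats(m)
for i in range(1,n):
    if s[i,4]>300:
        k=(L==i).astype(np.uint8);e,r=cv2.minEnclosingCircle(cv2.findNonZero(k));print(s[i],c[i],e,r,atz(f,e,.192))
E
```

```text
t 19.07 pos [ 0.42  -0.149  0.32 ] rot [ 3.141 -0.    -3.141] F [1.1 0.5 0.1] grip 0.0851 0.0
large_round_coaster 0.68 circ [ 0.439 -0.283] r 0.05708948133876976 inl 0.9904761904761905 pxbox [127. 137.] [204. 211.]
large_round_coaster 0.49 circ [ 0.578 -0.286] r 0.0469930777910728 inl 0.6481481481481481 pxbox [164. 231.] [197. 290.]
small_round_coaster 0.71 circ [ 0.427 -0.147] r 0.03548738632800889 inl 0.6510067114093959 pxbox [231. 144.] [280. 177.]
small_round_coaster 0.64 circ [ 0.452 -0.147] r 0.03534493207553891 inl 0.6503496503496503 pxbox [233. 152.] [278. 207.]
honey_jar 0.76 circ [ 0.427 -0.149] r 0.028890145943330097 inl 0.6453900709219859 pxbox [233. 152.] [278. 206.]
[ 233  161   46   46 1310] [254.798 185.027] (255.85586547851562, 183.85231018066406) 23.225135803222656 [ 0.429 -0.148  0.192]
```

Honey is at (0.428,-0.149) and the large round, now empty, is at (0.439,-0.283).

Call:
carry_out(rows=[[[-0.008,0,0.035,0],[-0.008,0,0.07,0],[-0.008,0,0.1,0],[-0.008,0,0.128,0],[-0.008,0,0.15,0],[-0.008,0,0.17,0],[-0.008,0,0.183,0],[-0.008,0,0.189,0],[-0.008,0,0.19,0],[-0.008,0,0.19,0]]])

```text
clock: 20.1
position: [0.4282, -0.1499, 0.1303]
tool_rot: [-3.142, 0.0, 3.141]
force: [0.1, -0.5, -0.2]
grip_width: 0.0853
finger_force: 0.0
```

Call:
carry_out(rows=[[[0,0,0,0],[0,0,0,0],[0,0,0,0],[0,0,0,0],[0,0,0,0],[0,0,0,0],[0,0,0,0]]], grip=0.04, grip_force=45)

```text
clock: 20.68
position: [0.4286, -0.1495, 0.131]
tool_rot: [3.141, 0.002, 3.142]
force: [-2.9, 5.2, 16.8]
grip_width: 0.0552
finger_force: 44.8
```

Call:
carry_out(rows=[[[0,0,-0.008,0],[0,0,-0.025,0],[0,0,-0.045,0],[0,-0.008,-0.05,0],[-0.002,-0.025,-0.05,0],[-0.004,-0.045,-0.05,0],[-0.006,-0.065,-0.05,0],[-0.008,-0.085,-0.05,0],[-0.01,-0.105,-0.05,0],[-0.011,-0.122,-0.05,0],[-0.011,-0.133,-0.05,0],[-0.011,-0.133,-0.05,0]]])

```text
clock: 21.68
position: [0.4383, -0.2854, 0.1799]
tool_rot: [-3.14, -0.0, 3.139]
force: [-0.8, 0.3, -4.0]
grip_width: 0.0547
finger_force: 49.4
```

Call:
carry_out(rows=[[[0,0,0.01,0],[0,0,0.025,0],[0,0,0.036,0],[0,0,0.043,0],[0,0,0.046,0],[0,0,0.048,0],[0,0,0.049,0],[0,0,0.049,0],[0,0,0.049,0]]])

```text
clock: 22.43
position: [0.4393, -0.283, 0.1314]
tool_rot: [-3.141, 0.001, 3.141]
force: [-0.3, -0.1, -4.6]
grip_width: 0.0547
finger_force: 49.4
```

Call:
carry_out(rows=[[[0,0,0.0005,0],[0,0,0.001,0],[0,0,0.001,0],[0,0,0.001,0]]])

```text
clock: 22.77
position: [0.4394, -0.2831, 0.1311]
tool_rot: [-3.142, 0.001, 3.141]
force: [-4.3, 3.6, 17.5]
grip_width: 0.0547
finger_force: 51.9
```

Call:
carry_out(rows=[[[0,0,0,0],[0,0,0,0],[0,0,0,0],[0,0,0,0],[0,0,0,0],[0,0,-0.015,0],[0,0,-0.04,0],[0,0,-0.08,0],[0,0,-0.12,0],[0,0,-0.15,0],[0,0.02,-0.175,0],[0.002,0.05,-0.175,0]]], grip=0.085)

```text
clock: 23.77
position: [0.4381, -0.2353, 0.3092]
tool_rot: [-3.139, 0.006, 3.138]
force: [0.6, -0.2, -0.7]
grip_width: 0.0849
finger_force: 0.0
```

Call:
carry_out(rows=[[[0.003,0.035,0,0],[0.006,0.07,0,0],[0.009,0.105,0,0],[0.012,0.14,0,0],[0.015,0.175,0,0],[0.017,0.205,0,0],[0.017,0.228,0,0],[0.017,0.238,0,0],[0.017,0.238,0,0],[0.017,0.238,0,0],[0.017,0.238,0,0]]])

```text
clock: 24.68
position: [0.4201, 0.0039, 0.305]
tool_rot: [-3.141, -0.0, 3.14]
force: [0.5, 0.2, -0.1]
grip_width: 0.0852
finger_force: 0.0
```

```bash
python3 - <<'E'
from h import *
st();f=meas(['garlic','square_coaster','spare_board'],'w8')
circ(f,'small_round_coaster',.108);circ(f,'garlic',.135)
d=bot.regions_of(f,'square_coaster')[0];c=cv2.minAreaRect(cv2.findNonZero(d['region'].astype(np.uint8)));print(c,atz(f,c[0],.108))
cv2.imwrite('pics/w8c.png',cv2.resize(f['pixels'][90:290,60:410,::-1],None,fx=2.2,fy=2.2,interpolation=cv2.INTER_CUBIC))
E
```

```text
t 24.68 pos [0.42  0.004 0.305] rot [-3.141 -0.     3.14 ] F [ 0.5  0.2 -0.1] grip 0.0852 0.0
garlic reg 0.88 [257. 179.] box 237 277 160 199 @.108 [0.441 0.007] circ [257. 179.] [0.441 0.007]
garlic spot 0.96 [254.3 175.2] [0.435 0.003]
square_coaster reg 0.7 [255. 174.] box 225 286 147 205 @.108 [0.433 0.004] circ [255. 175.] [0.435 0.004]
square_coaster reg 0.52 [445. 162.] box 405 479 123 201 @.108 [0.415 0.278] circ [448. 159.] [0.412 0.282]
square_coaster spot 0.9 [251.2 176. ] [ 0.436 -0.001]
spare_board reg 0.91 [345. 163.] box 317 383 131 202 @.108 [0.417 0.134] circ [350. 166.] [0.422 0.141]
spare_board spot 0.85 [345.7 166.6] [0.422 0.135]
small_round_coaster 0.84 circ [ 0.429 -0.146] r 0.03827454178922214 inl 0.9932885906040269 pxbox [125. 145.] [178. 196.]
garlic 0.88 circ [0.435 0.007] r 0.026171498049547454 inl 0.8608695652173913 pxbox [237. 160.] [277. 199.]
((255.5, 175.99998474121094), (60.99999237060547, 57.99999237060547), -0.0) [0.436 0.005 0.108]
```

View pics/w8c.png

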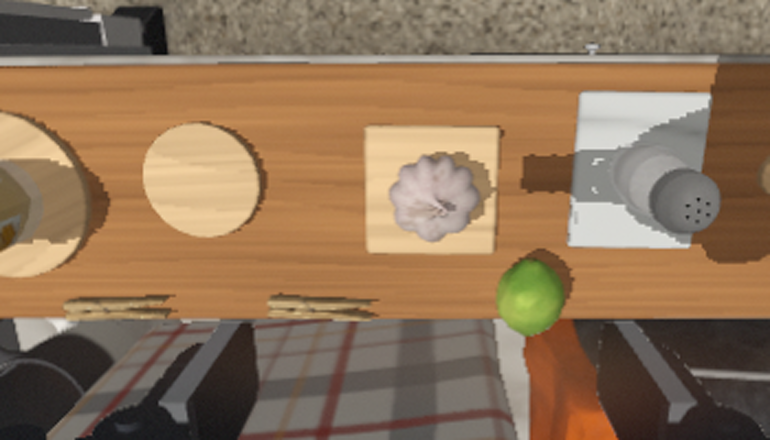

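The square coaster holds the garlic at px (257,179), giving (0.435,0.006). The small round is empty at (152,171), giving (0.429,-0.147). Now the garlic.

Call:
carry_out(rows=[[[-0.015,0.002,0.035,0],[-0.015,0.002,0.07,0],[-0.015,0.002,0.1,0],[-0.015,0.002,0.13,0],[-0.015,0.002,0.155,0],[-0.015,0.002,0.173,0],[-0.015,0.002,0.185,0],[-0.015,0.002,0.191,0],[-0.015,0.002,0.193,0],[-0.015,0.002,0.193,0]]])

```text
clock: 26.02
position: [0.4351, 0.0071, 0.1121]
tool_rot: [-3.141, -0.0, 3.141]
force: [0.1, -0.6, 0.7]
grip_width: 0.0853
finger_force: 0.0
```

Call:
carry_out(rows=[[[0,0,0,0],[0,0,0,0],[0,0,0,0],[0,0,0,0],[0,0,0,0],[0,0,0,0],[0,0,0,0]]], grip=0.035, grip_force=20)

```text
clock: 26.6
position: [0.4351, 0.0071, 0.1121]
tool_rot: [3.142, 0.0, 3.141]
force: [0.3, 0.6, -0.2]
grip_width: 0.035
finger_force: 0.2
```

```bash
python3 - <<'E'
from h import *
st();f=meas([],'w9')
cv2.imwrite('pics/w9c.png',cv2.resize(f['pixels'][140:340,140:370,::-1],None,fx=3,fy=3,interpolation=cv2.INTER_CUBIC))
for z in(.116,.135,.15,.164): print(z,proj(f,[.435,.007,z]))
E
```

```text
t 26.6 pos [0.435 0.007 0.112] rot [3.142 0.    3.141] F [ 0.3  0.6 -0.2] grip 0.035 0.15833163633942604
0.116 [254.733 218.84 ]
0.135 [254.785 230.181]
0.15 [254.836 241.   ]
0.164 [254.891 253.06 ]
```

View pics/w9c.png

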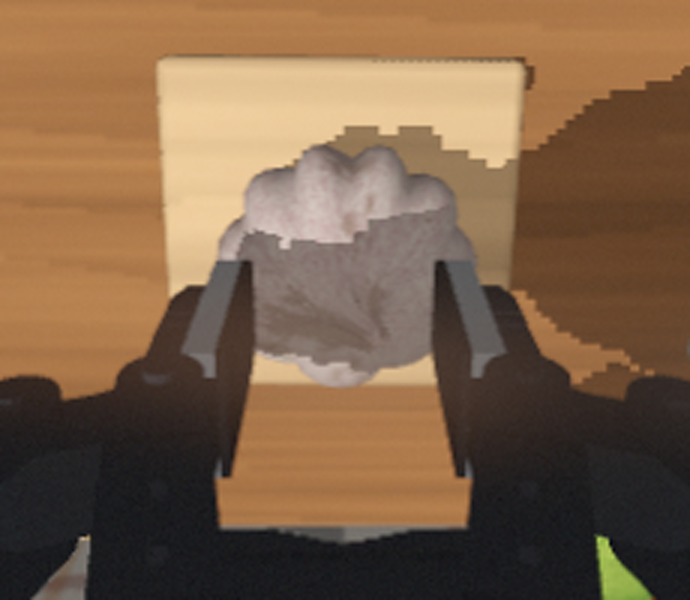

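```bash
python3 - <<'E'
from h import *
f=bot.grab_frame('wrist')
for x in(.424,.446):
  for z in(.112,.125,.135,.145,.155): print(x,z,proj(f,[x,.007-.0175,z]).round(1),proj(f,[x,.007+.0175,z]).round(1))
print(np.array(f['pose']))
E
```

```text
0.424 0.112 [230.2 202.4] [279.3 202.4]
0.424 0.125 [228.5 208.7] [281.1 208.7]
0.424 0.135 [227.  214.2] [282.6 214.2]
0.424 0.145 [225.3 220.4] [284.3 220.3]
0.424 0.155 [223.5 227.3] [286.3 227.3]
0.446 0.112 [231.  230.7] [278.5 230.7]
0.446 0.125 [229.4 238.7] [280.1 238.7]
0.446 0.135 [228.  245.6] [281.6 245.6]
0.446 0.145 [226.5 253.4] [283.2 253.4]
0.446 0.155 [224.8 262.1] [285.  262.1]
[[ 0.001  0.959  0.284  0.363]
 [ 1.    -0.    -0.001  0.007]
 [-0.001  0.284 -0.959  0.291]
 [ 0.     0.     0.     1.   ]]
```

The fingertips project to about z=0.155, roughly 40 mm above the reported TCP. That matches the earlier grip widths (dome 32, lid 55), so the grasps sit higher than the text suggests. The garlic is untouched. I'll open and feel my way lower in small steps.

Call:
carry_out(rows=[[[0,0,0,0],[0,0,0,0],[0,0,0,0],[0,0,0.001,0],[0,0,0.002,0],[0,0,0.003,0],[0,0,0.004,0],[0,0,0.004,0]]], grip=0.08)

```text
clock: 27.37
position: [0.4349, 0.0071, 0.1078]
tool_rot: [-3.141, -0.0, 3.141]
force: [0.9, 1.0, 0.4]
grip_width: 0.0799
finger_force: 0.0
```

Call:
carry_out(rows=[[[0,0,0.001,0],[0,0,0.002,0],[0,0,0.003,0],[0,0,0.003,0]]])

```text
clock: 27.7
position: [0.435, 0.0071, 0.1048]
tool_rot: [-3.142, -0.0, 3.141]
force: [0.4, -0.6, -0.0]
grip_width: 0.0802
finger_force: 0.0
```

TCP is below the coaster top with no contact, so the offset is real. A bit lower, then close.

Call:
carry_out(rows=[[[0,0,0.002,0],[0,0,0.004,0],[0,0,0.005,0],[0,0,0.006,0],[0,0,0.007,0],[0,0,0.008,0],[0,0,0.008,0]]])

```text
clock: 28.28
position: [0.435, 0.0071, 0.0968]
tool_rot: [-3.142, -0.0, 3.141]
force: [-0.4, -0.1, -0.7]
grip_width: 0.0797
finger_force: 0.0
```

Call:
carry_out(rows=[[[0,0,0,0],[0,0,0,0],[0,0,0,0],[0,0,0,0],[0,0,0,0],[0,0,0,0]]], grip=0.035)

```text
clock: 28.78
position: [0.4352, 0.0073, 0.0974]
tool_rot: [3.141, 0.0, 3.141]
force: [-2.6, 0.9, 12.2]
grip_width: 0.0479
finger_force: 17.8
```

```bash
python3 - <<'E'
from h import *
st();f=meas([],'w10')
cv2.imwrite('pics/w10c.png',cv2.resize(f['pixels'][140:340,140:370,::-1],None,fx=3,fy=3,interpolation=cv2.INTER_CUBIC))
E
```

```text
t 28.78 pos [0.435 0.007 0.097] rot [3.141 0.    3.141] F [-2.6  0.9 12.2] grip 0.0479 17.785735989455134
```

View pics/w10c.png

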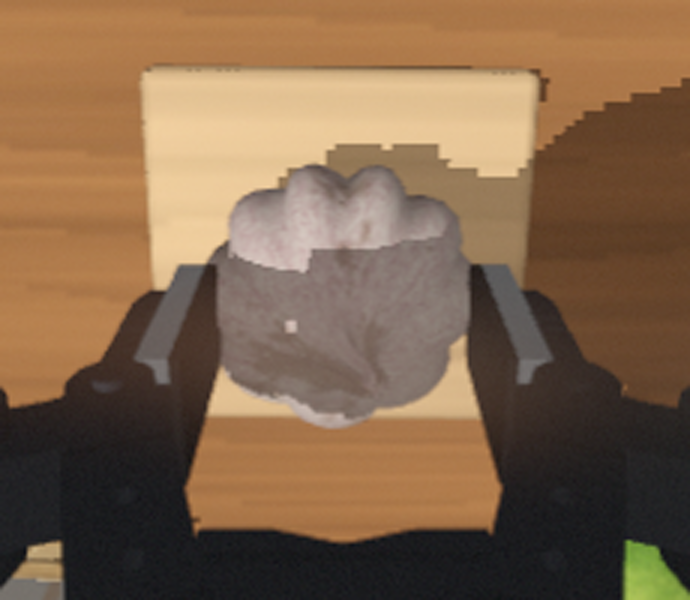

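Grip is 48 mm, above the equator. I'll open, go lower and regrip.

Call:
carry_out(rows=[[[0,0,0,0],[0,0,0,0],[0,0,0,0],[0,0,0,0],[0,0,0.002,0],[0,0,0.004,0],[0,0,0.006,0],[0,0,0.007,0],[0,0,0.008,0],[0,0,0.008,0]]], grip=0.08)

```text
clock: 29.67
position: [0.435, 0.0071, 0.0888]
tool_rot: [-3.141, -0.0, 3.141]
force: [0.2, 0.5, -0.3]
grip_width: 0.08
finger_force: 0.0
```

Call:
carry_out(rows=[[[0,0,0.002,0],[0,0,0.004,0],[0,0,0.005,0],[0,0,0.006,0],[0,0,0.007,0],[0,0,0.008,0],[0,0,0.008,0]]])

```text
clock: 30.25
position: [0.435, 0.0071, 0.0809]
tool_rot: [-3.142, -0.0, 3.141]
force: [-0.2, 0.4, 0.1]
grip_width: 0.0797
finger_force: 0.0
```

Call:
carry_out(rows=[[[0,0,0,0],[0,0,0,0],[0,0,0,0],[0,0,0,0],[0,0,0,0],[0,0,0,0]]], grip=0.04)

```text
clock: 30.75
position: [0.4352, 0.007, 0.0813]
tool_rot: [3.142, 0.0, 3.141]
force: [-2.3, -0.3, 8.0]
grip_width: 0.0545
finger_force: 19.5
```

Equator grip at 54.5 mm. Carrying it to the small round coaster.

Call:
carry_out(rows=[[[0,0,-0.01,0],[0,0,-0.028,0],[0,0,-0.045,0],[0,-0.012,-0.05,0],[0.002,-0.035,-0.05,0],[0.004,-0.06,-0.05,0],[0.005,-0.085,-0.05,0],[0.006,-0.11,-0.05,0],[0.006,-0.135,-0.05,0],[0.006,-0.15,-0.05,0],[0.006,-0.154,-0.05,0],[0.006,-0.154,-0.05,0]]])

```text
clock: 31.75
position: [0.4286, -0.1482, 0.1307]
tool_rot: [-3.141, -0.0, 3.139]
force: [-0.0, 0.6, 0.4]
grip_width: 0.0545
finger_force: 21.4
```

Call:
carry_out(rows=[[[0,0,0.012,0],[0,0,0.026,0],[0,0,0.037,0],[0,0,0.043,0],[0,0,0.046,0],[0,0,0.048,0],[0,0,0.049,0],[0,0,0.049,0],[0,0,0.049,0]]])

```text
clock: 32.5
position: [0.4293, -0.1469, 0.0824]
tool_rot: [-3.142, 0.001, 3.141]
force: [-0.3, -0.6, -0.6]
grip_width: 0.0544
finger_force: 21.4
```

Call:
carry_out(rows=[[[0,0,0.0005,0],[0,0,0.001,0],[0,0,0.001,0],[0,0,0.001,0]]])

```text
clock: 32.83
position: [0.4292, -0.1469, 0.0814]
tool_rot: [3.142, 0.001, 3.141]
force: [-1.0, 0.5, 7.1]
grip_width: 0.0548
finger_force: 21.7
```

Call:
carry_out(rows=[[[0,0,0,0],[0,0,0,0],[0,0,0,0],[0,0,0,0],[0,0,-0.015,0],[0,0,-0.045,0],[0,0,-0.085,0],[0,0,-0.125,0],[0,0,-0.165,0],[0,0.01,-0.2,0],[0,0.035,-0.22,0],[0,0.065,-0.22,0]]], grip=0.085)

```text
clock: 33.83
position: [0.4304, -0.0825, 0.305]
tool_rot: [3.141, 0.006, 3.138]
force: [1.3, 0.9, -1.2]
grip_width: 0.0852
finger_force: 0.0
```

Call:
carry_out(rows=[[[0,0.035,0,0],[0.002,0.07,0,0],[0.004,0.105,0,0],[0.006,0.14,0,0],[0.007,0.175,0,0],[0.007,0.205,0,0],[0.007,0.22,0,0],[0.007,0.225,0,0],[0.007,0.225,0,0],[0.007,0.225,0,0],[0.007,0.225,0,0]]])

```text
clock: 34.75
position: [0.4222, 0.1418, 0.301]
tool_rot: [-3.141, 0.0, 3.14]
force: [-0.7, -0.3, -0.2]
grip_width: 0.085
finger_force: 0.0
```

```bash
python3 - <<'E'
from h import *
st();f=meas(['salt_shaker','garlic'],'w11')
circ(f,'salt_shaker',.19);circ(f,'small_round_coaster',.108);circ(f,'garlic',.135)
d=bot.regions_of(f,'square_coaster')[0];c=cv2.minAreaRect(cv2.findNonZero(d['region'].astype(np.uint8)));print(c,atz(f,c[0],.108))
print('pred dome',proj(f,[.423,.143,.195]))
cv2.imwrite('pics/w11b.png',cv2.resize(f['pixels'][:,:,::-1],None,fx=1.5,fy=1.5,interpolation=cv2.INTER_CUBIC))
E
```

```text
t 34.75 pos [0.422 0.142 0.301] rot [-3.141  0.     3.14 ] F [-0.7 -0.3 -0.2] grip 0.085 0.0
salt_shaker reg 0.84 [254. 174.] box 238 268 154 195 @.108 [0.434 0.141] circ [254. 174.] [0.435 0.14 ]
salt_shaker reg 0.59 [161. 175.] box 127 193 146 205 @.108 [0.435 0.007] circ [160. 174.] [0.434 0.006]
salt_shaker spot 0.64 [250.5 164.5] [0.42  0.136]
garlic reg 0.74 [ 43. 175.] box 21 66 156 195 @.108 [ 0.434 -0.166] circ [ 43. 174.] [ 0.433 -0.166]
garlic reg 0.37 [ 20. 250.] box 0 49 234 275 @.108 [ 0.557 -0.232] circ [ 24. 258.] [ 0.571 -0.229]
garlic spot 0.58 [ 54.2 171.6] [ 0.43  -0.148]
salt_shaker 0.84 circ [0.416 0.143] r 0.02198804523682042 inl 0.6442307692307693 pxbox [238. 154.] [268. 195.]
salt_shaker 0.59 circ [0.417 0.037] r 0.03578628002400165 inl 0.6493506493506493 pxbox [127. 146.] [193. 205.]
small_round_coaster 0.6 circ [ 0.429 -0.143] r 0.03819416686803935 inl 0.650887573964497 pxbox [ 34. 145.] [ 83. 197.]
garlic 0.74 circ [ 0.43  -0.145] r 0.027933734222237702 inl 0.6585365853658537 pxbox [ 21. 156.] [ 66. 195.]
garlic 0.37 circ [ 0.575 -0.186] r 0.05840755275710226 inl 0.6515151515151515 pxbox [  0. 234.] [ 49. 275.]
((160.5, 175.0), (58.0, 63.0), 90.0) [0.435 0.006 0.108]
pred dome [255.764 181.611]
```

View pics/w11b.png

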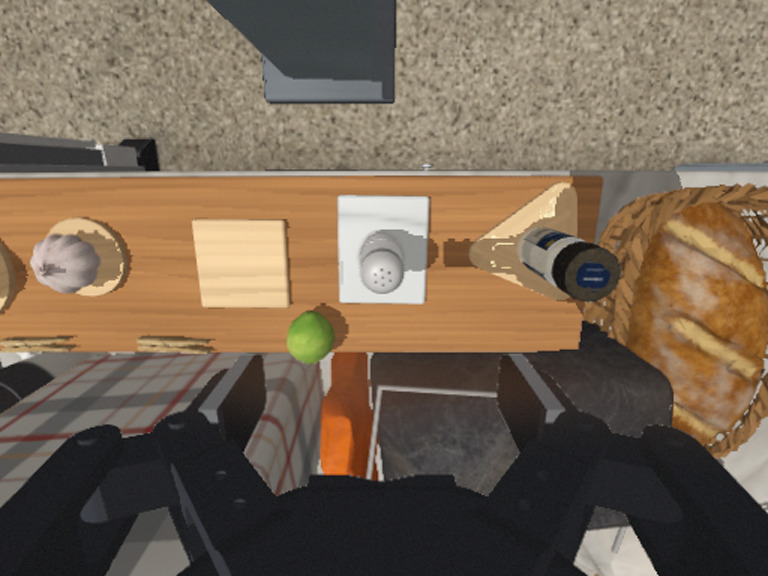

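Everything is upright: garlic on the small round (43,175), spice on the triangle (lid 395,180), square empty (160,175), and the shaker dome at (254,181), giving (0.422,0.142). I'll take the shaker a bit lower this time, on its body.

Call:
carry_out(rows=[[[0,0,0.035,0],[0,0,0.07,0],[0,0,0.1,0],[0,0,0.13,0],[0,0,0.152,0],[0,0,0.168,0],[0,0,0.178,0],[0,0,0.183,0],[0,0,0.184,0],[0,0,0.184,0]]])

```text
clock: 36.03
position: [0.4223, 0.1431, 0.1172]
tool_rot: [-3.142, 0.0, 3.141]
force: [0.3, 0.2, -0.1]
grip_width: 0.085
finger_force: 0.0
```

Call:
carry_out(rows=[[[0,0,0,0],[0,0,0,0],[0,0,0,0],[0,0,0,0],[0,0,0,0],[0,0,0,0],[0,0,0,0],[0,0,0,0]]], grip=0.025, grip_force=30)

```text
clock: 36.7
position: [0.4225, 0.1433, 0.1175]
tool_rot: [3.141, 0.001, 3.141]
force: [-0.2, -1.3, 6.3]
grip_width: 0.0347
finger_force: 28.8
```

Call:
carry_out(rows=[[[0,0,-0.012,0],[0,0,-0.032,0],[0,0,-0.052,0],[-0.001,-0.015,-0.055,0],[-0.004,-0.037,-0.055,0],[-0.007,-0.062,-0.055,0],[-0.01,-0.087,-0.055,0],[-0.012,-0.11,-0.055,0],[-0.013,-0.128,-0.055,0],[-0.013,-0.138,-0.055,0],[-0.013,-0.138,-0.055,0],[-0.013,-0.138,-0.055,0]]])

```text
clock: 37.7
position: [0.435, 0.0054, 0.172]
tool_rot: [3.141, 0.0, 3.141]
force: [-1.5, 1.1, -0.3]
grip_width: 0.0349
finger_force: 29.5
```

Call:
carry_out(rows=[[[0,0,0.013,0],[0,0,0.028,0],[0,0,0.041,0],[0,0,0.048,0],[0,0,0.051,0],[0,0,0.053,0],[0,0,0.054,0],[0,0,0.054,0],[0,0,0.054,0]]])

```text
clock: 38.45
position: [0.4353, 0.0052, 0.1184]
tool_rot: [3.141, 0.001, 3.141]
force: [0.0, 0.1, -0.3]
grip_width: 0.035
finger_force: 29.4
```

Call:
carry_out(rows=[[[0,0,0.0005,0],[0,0,0.001,0],[0,0,0.001,0],[0,0,0.001,0]]])

```text
clock: 38.78
position: [0.4355, 0.0051, 0.1175]
tool_rot: [3.141, 0.001, 3.141]
force: [-1.3, -1.1, 7.0]
grip_width: 0.0351
finger_force: 30.4
```

Call:
carry_out(rows=[[[0,0,0,0],[0,0,0,0],[0,0,0,0],[0,0,0,0],[0,0,0,0],[0,0,-0.015,0],[0,0,-0.04,0],[0,0,-0.08,0],[0,0,-0.12,0],[0,0,-0.16,0],[0,0,-0.19,0],[0,0,-0.215,0]]], grip=0.085)

```text
clock: 39.78
position: [0.4352, 0.005, 0.3347]
tool_rot: [3.141, 0.002, 3.141]
force: [0.7, 0.0, 0.2]
grip_width: 0.0848
finger_force: 0.0
```

Call:
carry_out(rows=[[[0.01,0,-0.02,0],[0.02,0,-0.03,0],[0.02,0,-0.03,0],[0.02,0,-0.03,0],[0.02,0,-0.03,0]]])

```text
clock: 40.2
position: [0.4151, 0.0051, 0.3613]
tool_rot: [-3.141, -0.001, 3.141]
force: [0.4, -0.5, -0.3]
grip_width: 0.0852
finger_force: 0.0
```

```bash
python3 - <<'E'
from h import *
st();f=meas(['salt_shaker','garlic','honey_jar','spice_jar'],'w12')
for l,x,y,h,hb in(('honey',.439,-.283,.194,.03),('garlic',.429,-.147,.16,.03),('salt',.436,.005,.198,.02),('spice',.420,.287,.213,.02)):
    for z,c in((.108,(0,255,255)),(h,(0,0,255))):
        p=proj(f,[x,y,z]);f['pixels'][int(p[1])-1:int(p[1])+2,int(p[0])-1:int(p[0])+2]=c;print(l,z,p)
cv2.imwrite('pics/w12b.png',cv2.resize(f['pixels'][:,:,::-1],None,fx=1.5,fy=1.5,interpolation=cv2.INTER_CUBIC))
E
```

```text
t 40.2 pos [0.415 0.005 0.361] rot [-3.141 -0.001  3.141] F [ 0.4 -0.5 -0.3] grip 0.0852 0.0
salt_shaker reg 0.56 [253. 179.] box 240 265 161 197 @.108 [0.449 0.002] circ [252. 179.] [0.449 0.002]
garlic reg 0.76 [158. 170.] box 141 176 154 187 @.108 [ 0.434 -0.155] circ [158. 170.] [ 0.433 -0.155]
garlic spot 0.87 [160.5 167.2] [ 0.429 -0.151]
honey_jar reg 0.72 [ 62. 182.] box 26 99 158 207 @.108 [ 0.455 -0.322] circ [ 63. 181.] [ 0.452 -0.321]
spice_jar reg 0.83 [453. 170.] box 414 489 151 191 @.108 [0.434 0.337] circ [452. 169.] [0.432 0.335]
spice_jar spot 0.97 [427.  160.2] [0.417 0.29 ]
honey 0.108 [ 83.041 173.404]
honey 0.194 [ 44.62  187.106]
garlic 0.108 [162.87  167.386]
garlic 0.16 [151.214 174.326]
salt 0.108 [254.492 171.457]
salt 0.198 [254.539 185.659]
spice 0.108 [424.669 162.115]
spice 0.213 [474.63  176.719]
```

View pics/w12b.png

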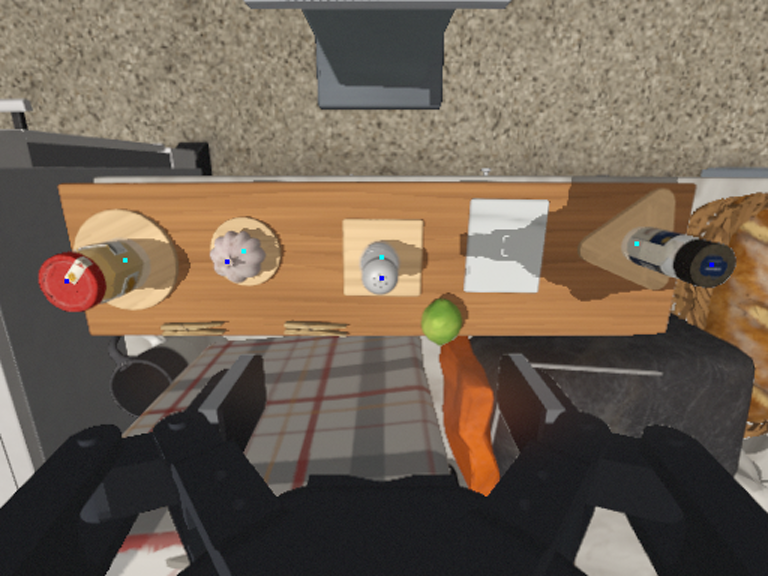

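All four stand upright and centred, with each predicted top within about 3 mm of its object: honey lid (47,187), garlic (158,170), salt dome (254,185), spice lid (475,176). The mug is unmoved. Handing in.

```bash
python3 -c "
from workcell import bot
print(bot.job_done())"
```

```text
the job is handed in; nothing more can be done
None
```

I've handed the job in: the honey jar, salt shaker, spice jar and garlic each stand upright near the middle of their own coasters, nothing was knocked over, and the mug was left alone; no verdict came back.

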